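# Raise the filling dial by four clicks and confirm

### The job

The dumplings are coming out light: with a fingertip against the side of the orange stud, push the black filling dial exactly four clicks clockwise (seen from above) from where it stands, and then press the green button fully down and let it come back up. Only push, never take the stud between the fingers, do not press the button before the dial is set, and leave everything else standing where it is.

Things in the scene. Friction and masses are not known exactly. Their poses are not given: they have to be found in the camera images.
- pod: fixed flat bare-metal box, 220 (x) x 300 (y) x 70 high, the filling control. Origin: centre of its underside, on the table; z up; yaw varies. In its frame the dial's axis is at (0, +55) mm, the green button at (0, -95). Tick marks on the deck (its top) around the dial show the click positions, one tick a click; first and last are red.
- dial_axis (a point): point on the dial's vertical turning axis, at the height of the dial's top face (90 above the table). The dial is a black disc 92 dia, its top face 20 above the deck, with a white line from the centre to the stud. Fixed to the pod, same axes.
- dial_stud (a point): centre of the top of the orange finger stud, an upright round post 14 dia standing 28 above the dial's top face (top 118 above the table), its axis 36 from the dial's axis. It turns with the dial; x points outward from the dial's axis.
- dial (a joint): dial angle, rad, growing clockwise from above. Clicks at 0, 0.419, 0.838 ... 3.351 (every 24 deg); starts at rest in one of the first four. At 0 the stud points 96 deg anticlockwise of the pod's +x. Leaving a click takes about 5 N sideways on the stud; resistance falls to nothing half-way, where the dial jumps on into the next click. Let go, it seats in the nearer click. Stops just past both ends.
- confirm_top (a point): centre of the top of the green push button, 32 dia, proud of a dark steel collar 48 dia; its top stands 22 above the deck (92 above the table) when up. It moves down with the button.
- confirm (a joint): travel of the green button, m: 0 up, 0.006 fully down; sprung, fully down takes about 5 N; it comes back up when let go.
- weight: small brass calibration weight with a waisted knob, 32 dia x 40 high, standing on the pod's deck (deck 70 above the table). Bystander. Origin: centre of its underside.
- bowl: white ceramic bowl, 120 dia x 50 high, on the table. Bystander. Origin: centre of its underside.
- mould: thin steel ring mould, 68 dia x 35 high, on the table. Bystander. Origin: centre of its underside.
- spatula: spatula with a wooden handle and blue blade, 280 long, lying on the table. Bystander. Origin: on the table under its middle; x runs from handle to blade.
- jar: amber glass jar with a white cap, 60 dia x 90 high, on the table. Bystander. Origin: centre of its underside.
- cup: steel cup, 70 dia x 75 high, on the table. Bystander. Origin: centre of its underside.
- spoon: spoon with a wooden handle, 200 long, lying on the table. Bystander. Origin: on the table under its middle; x runs from handle to bowl.

How it is judged (in metres and radians):
On the way, in this order (a step that is already met when the one before it is completed fails the run):
1. the dial rests four clicks clockwise of its start (distance of dial_stud from where it was at the start of the episode between 0.0498 and 0.057 m and velocity of joint dial between -0.1 and 0.1 rad/s), for 0.3 s.
2. then the green button is pressed down (value of joint confirm above 0.0048 m), for 0.05 s.
At the end, for the whole second after the job is handed in: The dial rests four clicks clockwise of its start (stud 49.8 to 57.0 mm from where it was; 53.5 is exact), the green button was pressed after that (4.8 of 6 mm or more) and is up again (under 1.5 mm), and every bystander is within 30 mm of where it stood (all of step 1 and value of joint confirm below 0.0015 m and distance of each of weight, bowl, mould, spatula, jar, cup, spoon from where it was at the start of the episode below 0.03 m); the robot touches nothing.
It fails at once if the button is pressed (more than 3 mm) while the dial is not four clicks on (value of joint confirm above 0.003 m and not (distance of dial_stud from where it was at the start of the episode between 0.0498 and 0.057 m)).
It fails at once if the stud is taken between the fingers (the grasp point within 6 mm of the stud's axis and lower than 10 mm above its top) (horizontal distance between the grasp point and dial_stud below 0.006 m and z of the grasp point in the frame of dial_stud between -0.05 and 0.01 m).
It fails at once if a bystander is lifted, carried or pushed more than 30 mm (distance of any of weight, bowl, mould, spatula, jar, cup, spoon from where it was at the start of the episode above 0.03 m).
It also fails if it takes over 64 s, if anything falls off the work surface, if the arm or the gripper's body presses on something with over 40 N, if the wrist force passes 120 N, or if a joint passes its speed limit or range.

### The arm

A 6-joint arm with a two-finger parallel gripper is mounted at the origin on the work surface. World frame = base frame: x ahead of the robot, y to its left, z up, the work surface at z = 0. Lengths are in m, angles in degrees, forces in N, time in s.
With the tool pointing down it reaches from about 0.25 to 0.725 m from the base axis. Payload 9.7 kg.
Tool frame: the origin (TCP) lies midway between the tips of the shut fingers; the grasp point (between the pads) lies 19 mm behind it; x points along the fingers, y is the direction in which the jaws open and shut, and the axes are right-handed (so a half turn about x gives the same grasp; the last joint's range is limited). The gripper opens to 85 mm and grips with 20 to 120 N. Pads are 22 mm wide; open, the fingers measure 114 mm over their backs; the gripper's body (76 mm by 85 mm) begins 54 mm behind the grasp point. The pads swing forward as they close: fully open they stand 13 mm farther back than shut.
Start: joints at [69.5, 4.979, 10.078, 95.1, 0, 90], TCP at [0.193, 0.515, 0.231] pointing down, gripper open.
Joint ranges: [-179.16, 179.16], [-48.56, 103.87], [-65.8, 70.77], [-126.05, 130.52], [-82.76, 87.17], [-180, 180]. Speed limits (degrees/s): [127.2, 127.2, 147.25, 180, 180, 180].

### API

Orientations are given as [roll, pitch, yaw] about the fixed x, y, z axes, in that order (R = Rz(yaw) Ry(pitch) Rx(roll)).
In Python, from workcell import bot, cams gives the robot as it stands.
- The arm moves only by the tool apply_moves, never from a script. Its argument "commands" is a list of rows, each a list of 5 numbers: the shift along the tool's x, y, z in m, then the turn about the tool's x in rad, then the opening, from -1 (shut) to 1 (fully open). In form: [[tx, ty, tz, roll, hand], ...]. A call has 1 to 12 rows; each row is the pose to reach, as a shift and turn from the pose measured when the call began, along the tool's axes at that moment; what a row does not reach only later rows make up. A row lasts 1/10 s, in which the tool goes at most 50 mm and 8.59 degrees, less where a joint would pass 70% of its speed; a pose out of reach is approached as far as the arm can. A call with a gripper value outside its range is refused whole. The fingers move at their own pace and stop on an object; "newtons" is the grip in N (left out, the last holds). Time passes only in rows, so rows that repeat a pose let the fingers close. It gives the time, the measured TCP pose, the force and the opening at its end, in the units of the state.
- bot.get_obs(): the state, without advancing time (a new reading comes with each control period).
- cams.camera(name): name is "scene" or "side" or "wrist"; returns a dict with "frame" (400x640x3 uint8, blue, green, red), "depth" (400x640 float32, m along the optical axis (not along the pixel's ray), 0 where there is no reading), "camera_matrix" (3x3 intrinsics, pixels), "R" (3x3) and "t" (3): a world point X has camera coordinates R X + t; the wrist camera has in their place "mount" (4x4, takes a point from camera to tool coordinates, whose origin is the TCP and whose axes are the tool frame's). Camera axes: x right, y down, z forward; pixel columns grow to the right and rows downward; lengths in m; the calibration is good to about 2 mm. A picture is of the moment at which its call begins: read the wrist's pose just before it.
- bot.job_done(): hands the job in, once; it reports no verdict.
Trained networks look in the newest picture that a camera, given by its name, has taken for a name from the list of things; names that differ only in an ending like _2 or _b are one class to them, and where a whole thing is asked for, a point or a joint stands for the part that bears it (a point fixed in the world has none). Each returns a list of dicts, best first, with "confidence" (0 to 1); they miss things now and then, are a little off and sometimes report something else, mostly with a low value. They report only what shows in the picture. A call takes as long as a camera call.
- cams.spot_in(name, camera): "rect" ([left, top, right, bottom] in pixels, round what is visible of it).
The state is a dict: "time": time; "q": joint angles; "qd": joint speeds; "joint_efforts": joint torques, N m; "ee_pos": TCP position; "tcp_rot": TCP orientation; "wrist_force": force on the tool from outside, world axes, zero at the start; "torque": the same for the moment, N m; "opening": finger opening in m.
Only numpy, scipy, OpenCV 4.12 (cv2) and the standard library are available. Lean on these libraries where they do the work, as an engineer would, in place of code of your own. Each camera call takes 0.05 s, during which the arm holds its last target. There are 200 camera calls.

## Working session

There is one attempt and no reset: what is moved stays moved. The work goes in short steps, Python scripts to look and compute and a tool call to move; the robot and the scene stay as the last step left them, time stands still between calls to the robot, and variables do not carry over. Pictures are saved under pics/ and viewed, about 8 in all and at most 12, crops included, and the job is handed in when it is done.

Besides the shell and the picture viewer there is one more tool, called after ">>>" as a command line: name --pt "numbers of a row" for each row, then --argument value for the rest. apply_moves: Moves the arm, as the interface text tells. Its arguments: {"type":"object","properties":{"commands":{"type":"array"},"newtons":{"type":"number"}},"required":["commands"]}

```bash
mkdir -p pics; cat > h.py <<'E'
from workcell import bot, cams
import numpy as np, cv2
from scipy.spatial.transform import Rotation as Ro
def shot(n):
    o=bot.get_obs(); c=cams.camera(n)
    if n=="wrist":
        T=np.eye(4);T[:3,:3]=Ro.from_euler('xyz',o['tcp_rot'],degrees=True).as_matrix();T[:3,3]=o['ee_pos']
        c['M']=T@c['mount']
    else:
        M=np.eye(4);M[:3,:3]=c['R'].T;M[:3,3]=-c['R'].T@c['t'];c['M']=M
    return c,o
def cloud(c):
    K=c['camera_matrix'];d=c['depth'];v,u=np.mgrid[:400,:640]
    P=np.stack([(u-K[0,2])/K[0,0]*d,(v-K[1,2])/K[1,1]*d,d],-1)
    return P@c['M'][:3,:3].T+c['M'][:3,3]
def onplane(c,u,v,z):
    K=c['camera_matrix'];r=c['M'][:3,:3]@np.array([(u-K[0,2])/K[0,0],(v-K[1,2])/K[1,1],1]);o=c['M'][:3,3]
    return o+r*(z-o[2])/r[2]
E
python3 - <<'E'
from h import *
print(bot.get_obs())
for n in("scene","wrist"):
    c,o=shot(n);cv2.imwrite(f"pics/{n}0.png",c['frame']);W=cloud(c);print(n,c['M'].round(3).tolist())
    for k in("pod","dial","dial_stud","confirm","confirm_top","weight","bowl","mould","spatula","jar","cup","spoon"):
        for r in cams.spot_in(k,n)[:1]:
            a=np.array(r['rect']).astype(int);u,v=(a[0]+a[2])//2,(a[1]+a[3])//2
            print(k,round(r['confidence'],2),a,W[min(v,399),min(u,639)].round(3))
E
```

```text
{'time': 0.0, 'q': array([6.95021001e+01, 5.01244741e+00, 1.00319220e+01, 9.50989728e+01,
       1.52003231e-03, 9.00017560e+01]), 'qd': array([ 0.01716059,  0.01070332,  0.00712597, -0.10085184,  0.06807537,
        0.03641571]), 'joint_efforts': array([ 3.61292943e-03, -5.20373726e+01,  4.64815485e+01,  1.57723459e-02,
       -6.26824612e-05,  3.70459375e-06]), 'ee_pos': array([0.19250449, 0.51495578, 0.23054746]), 'tcp_rot': array([ -91.09362432,   89.92048726, -111.5932813 ]), 'wrist_force': array([ 0.90595495, -0.49379518,  0.24985523]), 'torque': array([ 0.00247213, -0.00124988,  0.01108337]), 'opening': 0.08556746238896609}
scene [[-0.707, 0.517, -0.483, 1.237], [0.707, 0.533, -0.465, 0.633], [0.017, -0.67, -0.742, 1.121], [0.0, 0.0, 0.0, 1.0]]
dial 0.6 [356 210 394 242] [0.536 0.168 0.09 ]
confirm_top 0.63 [329 192 336 200] [0.546 0.012 0.098]
weight 0.72 [248 220 329 280] [0.726 0.016 0.011]
bowl 0.6 [432 256 471 294] [0.459 0.388 0.004]
mould 0.61 [328 267 353 298] [ 0.691  0.187 -0.001]
spatula 0.75 [249 222 330 279] [0.724 0.018 0.011]
jar 0.94 [365 278 389 314] [0.695 0.312 0.082]
cup 0.69 [286 163 308 197] [ 0.561 -0.121  0.077]
spoon 0.62 [228 171 269 211] [ 0.656 -0.249 -0.001]
wrist [[0.35, 0.899, 0.265, 0.125], [0.937, -0.336, -0.099, 0.54], [-0.0, 0.283, -0.959, 0.373], [0.0, 0.0, 0.0, 1.0]]
```

```bash
python3 - <<'E'
import cv2
a=cv2.imread("pics/scene0.png")[150:310,260:460]
cv2.imwrite("pics/s0c.png",cv2.resize(a,(750,600),interpolation=cv2.INTER_CUBIC))
E
```

```text
(no output)
```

View pics/s0c.png

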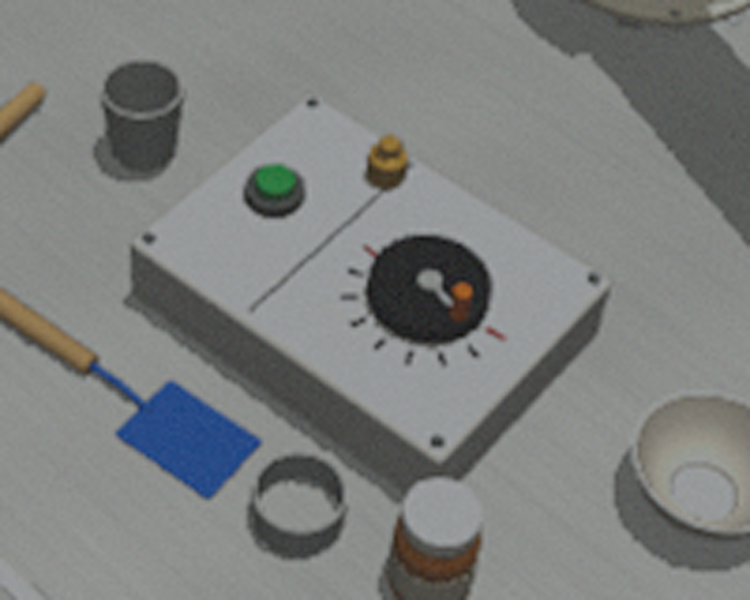

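```bash
python3 - <<'E'
from h import *
c,o=shot("scene");W=cloud(c)
f=lambda x,y:(260+x/3.75-.4,150+y/3.75-.4)
b=onplane(c,*f(275,180),.092);d=onplane(c,*f(428,290),.09);s=onplane(c,*f(462,290),.118);w=onplane(c,*f(387,184),.07)
cor=[onplane(c,*f(*p),.07) for p in((312,96),(131,242),(440,463),(610,287))]
print(b,d,s,w);print(np.round(cor,3))
yw=np.degrees(np.arctan2(*(d-b)[1::-1]))-90
print("yaw",yw,np.linalg.norm(d-b),"stud r",np.linalg.norm((s-d)[:2]))
a=np.degrees(np.arctan2((s-d)[1],(s-d)[0]))-yw;print("stud ang in pod",a,"clicks",(96-a)/24)
# ticks red
for p in((371,252),(495,333)):
  t=onplane(c,*f(*p),.07);print(np.degrees(np.arctan2((t-d)[1],(t-d)[0]))-yw)
c,o=shot("side");cv2.imwrite("pics/side0.png",c['frame'])
for k in("dial_stud","dial","confirm_top","weight"):
  for r in cams.spot_in(k,"side")[:1]:
    a=np.array(r['rect']);print(k,r['confidence'],a,onplane(c,(a[0]+a[2])/2,(a[1]+a[3])/2,.09))
E
```

```text
[0.54491307 0.01462062 0.092     ] [0.54106508 0.16739122 0.09      ] [0.54250646 0.19705032 0.118     ] [0.46975845 0.06591998 0.07      ]
[[ 0.441 -0.042  0.07 ]
 [ 0.655 -0.031  0.07 ]
 [ 0.638  0.264  0.07 ]
 [ 0.427  0.252  0.07 ]]
yaw 1.4428653586298879 0.1528321433822372 stud r 0.029694103422429032
stud ang in pod 85.77484757100765 clicks 0.42604801787468105
-100.70601195837982
107.9424396952161
dial_stud 0.68 [313.3 242.6 359.9 274.4] [0.52795415 0.1802255  0.09      ]
dial 0.84 [312.7 241.2 357.4 274.4] [0.53152983 0.17843087 0.09      ]
confirm_top 0.64 [331.5 212.  346.2 221.9] [0.53984937 0.01855971 0.09      ]
weight 0.49 [365.  221.9 377.4 238.3] [0.45873403 0.06004081 0.09      ]
```

```bash
python3 - <<'E'
from h import *
o=bot.get_obs();R=Ro.from_euler('xyz',o['tcp_rot'],degrees=True).as_matrix()
print(R.round(3)); print((R.T@(np.array([.537,.166,.23])-o['ee_pos'])).round(3))
c,_=shot("wrist");print(c['mount'].round(3),o['time'])
E
```

```text
[[ 0.     0.35   0.937]
 [-0.     0.937 -0.35 ]
 [-1.    -0.     0.   ]]
[ 0.001 -0.206  0.445]
[[ 0.    -0.283  0.959 -0.142]
 [ 1.     0.    -0.    -0.001]
 [-0.     0.959  0.283 -0.072]
 [ 0.     0.     0.     1.   ]] 1.6
```

>>> apply_moves --pt "-0.01 -0.02 0.045 0 -1" --pt "-0.02 -0.04 0.09 0 -1" --pt "-0.02 -0.06 0.135 0 -1" --pt "-0.02 -0.08 0.18 0 -1" --pt "-0.02 -0.1 0.225 0 -1" --pt "-0.02 -0.12 0.27 0 -1" --pt "-0.02 -0.14 0.315 0 -1" --pt "-0.02 -0.16 0.36 0 -1" --pt "-0.02 -0.18 0.4 0 -1" --pt "-0.02 -0.206 0.445 0 -1" --pt "-0.02 -0.206 0.445 0 -1" --pt "-0.02 -0.206 0.445 0 -1"

```text
time: 2.85
ee_pos: [0.5377, 0.1654, 0.2509]
tcp_rot: [-157.2, 89.9, -177.8]
wrist_force: [-0.8, -0.1, 0.1]
opening: 0.0002
```

```bash
python3 - <<'E'
from h import *
c,o=shot("wrist");print(o['ee_pos'],o['q'].round(1),o['opening'],o['wrist_force'])
np.savez("w1.npz",K=c['camera_matrix'],M=c['M']);cv2.imwrite("pics/w1.png",c['frame'])
for k in("dial_stud","dial","confirm_top","weight"):
  for r in cams.spot_in(k,"wrist")[:1]:print(k,r)
E
```

```text
[0.53772059 0.16536668 0.25086417] [17.1  7.3 14.8 97.5  0.  37.7] 0.0002452416891298244 [-0.84776044 -0.08567342  0.05210422]
dial_stud {'rect': [268.4, 128.7, 363.6, 223.9], 'confidence': 0.98}
dial {'rect': [269.4, 126.6, 364.9, 223.1], 'confidence': 0.79}
confirm_top {'rect': [164.4, 218.0, 200.8, 252.4], 'confidence': 0.73}
weight {'rect': [162.1, 133.0, 207.6, 167.2], 'confidence': 0.97}
```

View pics/w1.png

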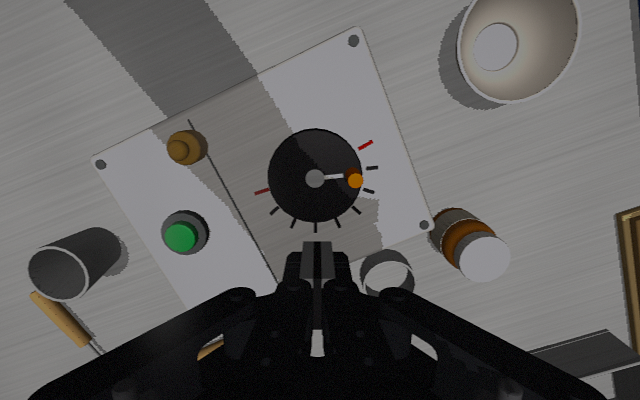

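```bash
python3 - <<'E'
from h import *
z=np.load("w1.npz");c=dict(camera_matrix=z['K'],M=z['M'])
d=onplane(c,316.5,175,.09);d2=onplane(c,315,178,.09);b=onplane(c,179.5,237,.092);s=onplane(c,356,181,.118);l=onplane(c,344,175.5,.09)
w=onplane(c,187,147,.07)
print(d,d2,b,s,w)
T=np.array([onplane(c,*p,.07)[:2] for p in((366,145),(372,167),(369,191),(356,210),(339,223),(316,228),(292,223),(274,210),(261,191))])
A=np.c_[2*T,np.ones(9)];x=np.linalg.lstsq(A,(T**2).sum(1),rcond=None)[0];print("tick centre",x[:2],"r",np.sqrt(x[2]+x[:2]@x[:2]))
g=lambda p,q:np.degrees(np.arctan2(p[1]-q[1],p[0]-q[0]))
print("ticks",[round(g(t,x)) for t in T]);
for D in(d,d2,x): print("yaw",g(D,b)-90,"stud",g(s,D),np.hypot(*(s[:2]-D[:2])),"line",g(l,D))
E
```

```text
[0.53042332 0.16670452 0.09      ] [0.53265368 0.16433127 0.09      ] [0.54092541 0.01598184 0.092     ] [0.541931   0.19912818 0.118     ] [0.46264786 0.05495015 0.07      ]
tick centre [0.53301444 0.16405741] r 0.058220374867306406
ticks [100, 77, 52, 28, 5, -20, -46, -69, -93]
yaw 3.9858285088867547 stud 70.45939595867836 0.03440523320499032 line 68.30495590762507
yaw 3.1914179866415964 stud 75.07143580965318 0.03601240536749897 line 74.4031514732913
yaw 3.0581324274974406 stud 75.7350863810573 0.036186513166114556 line 75.26685703287798
```

```bash
cat >> h.py <<'E'
C=np.array([.533,.1635])
def deltas(poses):  # (phi deg of tool y = radial, tangential offset m behind, z)
    o=bot.get_obs();R=Ro.from_euler('xyz',o['tcp_rot'],degrees=True).as_matrix()
    y0=np.degrees(np.arctan2(R[1,1],R[0,1]))
    print("y0",y0,o['ee_pos'].round(4),o['time'])
    for phi,g,z in poses:
        a=np.radians(phi);e=np.array([np.cos(a),np.sin(a)]);t=np.array([e[1],-e[0]])
        p=np.r_[C+.036*e-g*t,z];print(phi,(R.T@(p-o['ee_pos'])).round(4),round(np.radians(y0-phi),3))
E
python3 -c "
from h import *
deltas([(75.4,.028,.15),(75.4,.028,.098)])"
```

```text
y0 69.60958072424086 [0.5366 0.1675 0.2516] 3.1
75.4 [ 0.1016  0.0279 -0.0335] -0.101
75.4 [ 0.1536  0.0279 -0.0335] -0.101
```

>>> apply_moves --pt "0.03 0.028 -0.033 -0.1 -1" --pt "0.07 0.028 -0.033 -0.1 -1" --pt "0.1 0.028 -0.033 -0.1 -1" --pt "0.12 0.028 -0.033 -0.1 -1" --pt "0.135 0.028 -0.033 -0.1 -1" --pt "0.145 0.028 -0.033 -0.1 -1" --pt "0.152 0.028 -0.033 -0.1 -1" --pt "0.152 0.028 -0.033 -0.1 -1" --pt "0.152 0.028 -0.033 -0.1 -1"

```text
time: 4.0
ee_pos: [0.5159, 0.2054, 0.1004]
tcp_rot: [40.0, 89.9, 25.3]
wrist_force: [0.1, -0.5, -0.2]
opening: 0.0001
```

```bash
python3 - <<'E'
from h import *
c,o=shot("scene");print(o['ee_pos'],o['wrist_force'])
cv2.imwrite("pics/s1.png",cv2.resize(c['frame'][150:310,260:460],(750,600),interpolation=cv2.INTER_CUBIC))
deltas([(75.4-12*k,.018,.098) for k in range(9)])
E
```

```text
[0.51590008 0.20542743 0.10043077] [ 0.09143267 -0.46697633 -0.24137517]
y0 75.32934129950429 [0.516  0.2054 0.1006] 4.05
75.4 [ 0.0026 -0.0003  0.009 ] -0.001
63.400000000000006 [0.0026 0.0027 0.0169] 0.208
51.400000000000006 [0.0026 0.004  0.0252] 0.418
39.400000000000006 [0.0026 0.0035 0.0336] 0.627
27.400000000000006 [0.0026 0.0012 0.0417] 0.837
15.400000000000006 [ 0.0026 -0.0026  0.0492] 1.046
3.4000000000000057 [ 0.0026 -0.008   0.0557] 1.255
-8.599999999999994 [ 0.0026 -0.0145  0.061 ] 1.465
-20.599999999999994 [ 0.0026 -0.0221  0.0647] 1.674
```

View pics/s1.png

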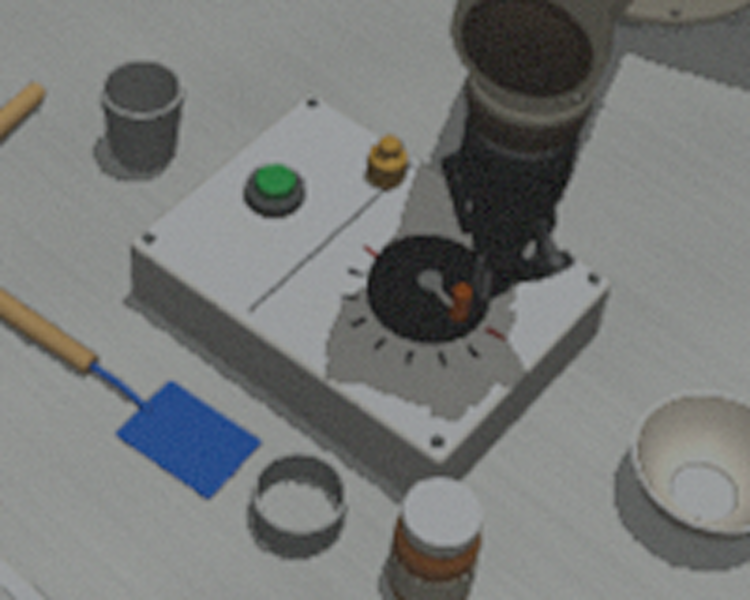

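>>> apply_moves --pt "0.002 0 0.004 0 -1" --pt "0.002 0 0.009 0 -1" --pt "0.002 0.001 0.011 0.05 -1" --pt "0.002 0.0015 0.013 0.1 -1" --pt "0.002 0.0015 0.013 0.1 -1"

```text
time: 4.55
ee_pos: [0.5293, 0.2037, 0.0988]
tcp_rot: [59.5, 89.9, 39.1]
wrist_force: [-0.6, 0.8, 1.2]
opening: 0.0
```

```bash
python3 - <<'E'
from h import *
deltas([(75.4-6*k,.018,.098) for k in range(1,15)])
E
```

```text
y0 69.55724937643495 [0.5293 0.2037 0.0988] 4.55
69.4 [ 0.0008 -0.0003 -0.0004] 0.003
63.400000000000006 [0.0008 0.0013 0.0035] 0.107
57.400000000000006 [0.0008 0.0026 0.0075] 0.212
51.400000000000006 [0.0008 0.0034 0.0116] 0.317
45.400000000000006 [0.0008 0.0038 0.0158] 0.422
39.400000000000006 [0.0008 0.0038 0.02  ] 0.526
33.400000000000006 [0.0008 0.0033 0.0242] 0.631
27.400000000000006 [0.0008 0.0024 0.0283] 0.736
21.400000000000006 [0.0008 0.001  0.0323] 0.841
15.400000000000006 [ 0.0009 -0.0007  0.0362] 0.945
9.400000000000006 [ 0.0009 -0.0029  0.0398] 1.05
3.4000000000000057 [ 0.0008 -0.0054  0.0432] 1.155
-2.5999999999999943 [ 0.0008 -0.0082  0.0463] 1.259
-8.599999999999994 [ 0.0008 -0.0114  0.0491] 1.364
```

>>> apply_moves --pt "0.001 0.001 0.002 0.05 -1" --pt "0.001 0.0013 0.0035 0.1 -1" --pt "0.001 0.0013 0.0035 0.1 -1"

```text
time: 4.85
ee_pos: [0.5335, 0.2035, 0.0978]
tcp_rot: [55.4, 89.9, 29.2]
wrist_force: [-0.2, 0.3, 0.4]
opening: -0.0001
```

>>> apply_moves --pt "0.0 0.0007 0.002 0.05 -1" --pt "0.0 0.0013 0.004 0.1 -1" --pt "0.0 0.0013 0.004 0.1 -1"

```text
time: 5.15
ee_pos: [0.5379, 0.2028, 0.0978]
tcp_rot: [54.9, 89.9, 23.1]
wrist_force: [0.4, -0.4, -0.5]
opening: -0.0002
```

>>> apply_moves --pt "0.0 0.0007 0.002 0.05 -1" --pt "0.0 0.0013 0.004 0.1 -1" --pt "0.0 0.0013 0.004 0.1 -1"

```text
time: 5.45
ee_pos: [0.5416, 0.2019, 0.0978]
tcp_rot: [86.5, 89.9, 49.1]
wrist_force: [-3.8, 1.7, 1.7]
opening: 0.0003
```

```bash
python3 - <<'E'
from h import *
c,o=shot("scene");print(o['ee_pos'],o['wrist_force'])
cv2.imwrite("pics/s2.png",cv2.resize(c['frame'][190:270,330:430],(750,600),interpolation=cv2.INTER_CUBIC))
deltas([(51.4-6*k,.018,.098) for k in range(0,12)])
E
```

```text
[0.54159114 0.20194945 0.09780886] [-3.78236665  1.73199264  1.72962567]
y0 52.644087153180955 [0.5416 0.2019 0.0978] 5.5
51.4 [-0.0002  0.0006 -0.0007] 0.022
45.4 [-0.0002  0.0022  0.0032] 0.126
39.4 [-0.0002  0.0034  0.0072] 0.231
33.4 [-0.0002  0.0042  0.0114] 0.336
27.4 [-0.0002  0.0045  0.0156] 0.441
21.4 [-0.0002  0.0044  0.0198] 0.545
15.399999999999999 [-0.0002  0.0038  0.0239] 0.65
9.399999999999999 [-0.0002  0.0028  0.028 ] 0.755
3.3999999999999986 [-0.0002  0.0014  0.032 ] 0.859
-2.6000000000000014 [-0.0002 -0.0005  0.0358] 0.964
-8.600000000000001 [-0.0002 -0.0027  0.0394] 1.069
-14.600000000000001 [-0.0002 -0.0052  0.0427] 1.174
```

View pics/s2.png

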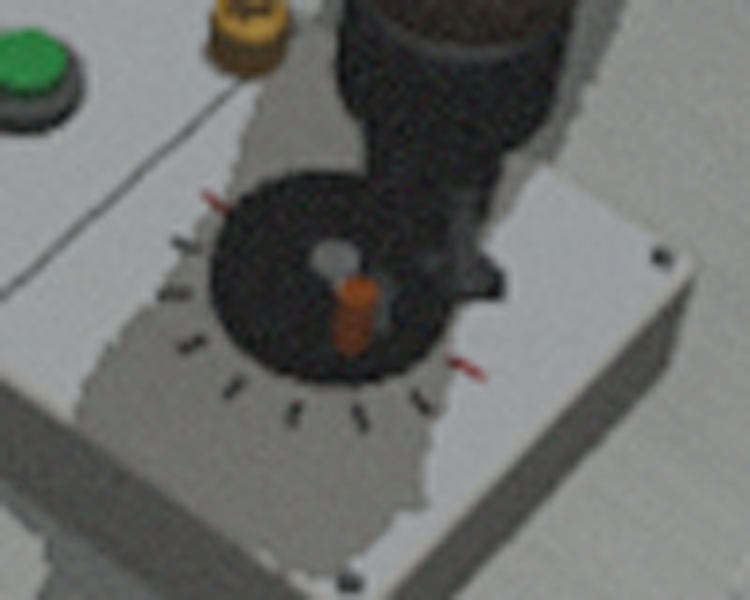

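```bash
cat >> h.py <<'E'
def stud(n="scene"):  # orange blob: its top centre -> angle
    c,o=shot(n);f=c['frame'];h=cv2.cvtColor(f,cv2.COLOR_BGR2HSV)
    W=cloud(c);m=(h[...,0]<20)&(h[...,1]>140)&(np.hypot(W[...,0]-C[0],W[...,1]-C[1])<.06)&(W[...,2]>.095)
    P=W[m];t=m&(W[...,2]>.111);v,u=np.nonzero(t)
    print(n,m.sum(),"cloud mean",P.mean(0).round(4),"max z",P[:,2].max().round(4),"top px",u.mean(),v.mean())
    s=onplane(c,u.mean(),v.mean(),.117);
    for q in(s,P.mean(0)):
        a=np.degrees(np.arctan2(q[1]-C[1],q[0]-C[0]));print(q.round(4),"r",np.hypot(*(q[:2]-C)).round(4),"ang",a.round(1),"click",((99.3-a)/24).round(2))
    return c,o
E
python3 - <<'E'
from h import *
stud("scene");stud("side")
E
```

```text
scene 30 cloud mean [0.5596 0.1917 0.1116] max z 0.1228 top px 377.3157894736842 229.26315789473685
[0.5584 0.1915 0.117 ] r 0.0378 ang 47.7 click 2.15
[0.5596 0.1917 0.1116] r 0.0388 ang 46.7 click 2.19
side 39 cloud mean [0.5565 0.1994 0.108 ] max z 0.1269 top px 323.0 253.06666666666666
[0.5559 0.2009 0.117 ] r 0.0438 ang 58.5 click 1.7
[0.5565 0.1994 0.108 ] r 0.0429 ang 56.7 click 1.77
```

>>> apply_moves --pt "0 0.001 0.0012 0.07 -1" --pt "0 0.0022 0.0032 0.126 -1" --pt "0 0.0028 0.005 0.18 -1" --pt "0 0.0034 0.0072 0.231 -1" --pt "0 0.0034 0.0072 0.231 -1"

```text
time: 6.1
ee_pos: [0.5498, 0.2, 0.0977]
tcp_rot: [65.6, 89.9, 15.0]
wrist_force: [1.0, 0.4, -0.1]
opening: 0.0001
```

```bash
python3 - <<'E'
from h import *
stud("scene");stud("side")
deltas([(39.4-6*k,.018,.098) for k in range(0,12)])
E
```

```text
scene 34 cloud mean [0.5682 0.1818 0.111 ] max z 0.1212 top px 372.2631578947368 228.8421052631579
[0.5671 0.1811 0.117 ] r 0.0383 ang 27.3 click 3.0
[0.5682 0.1818 0.111 ] r 0.0396 ang 27.5 click 2.99
side 21 cloud mean [0.5651 0.1929 0.107 ] max z 0.1232 top px 319.5 252.5
[0.5634 0.2003 0.117 ] r 0.0477 ang 50.4 click 2.04
[0.5651 0.1929 0.107 ] r 0.0435 ang 42.5 click 2.37
y0 39.508266969338585 [0.5496 0.2001 0.0978] 6.2
39.4 [-0.0002 -0.     -0.0003] 0.002
33.4 [-0.0002  0.0016  0.0036] 0.107
27.4 [-0.0002  0.0029  0.0076] 0.211
21.4 [-0.0002  0.0037  0.0118] 0.316
15.399999999999999 [-0.0002  0.0041  0.0159] 0.421
9.399999999999999 [-0.0002  0.0041  0.0202] 0.525
3.3999999999999986 [-0.0002  0.0036  0.0243] 0.63
-2.6000000000000014 [-0.0002  0.0027  0.0285] 0.735
-8.600000000000001 [-0.0002  0.0014  0.0325] 0.84
-14.600000000000001 [-0.0002 -0.0004  0.0363] 0.944
-20.6 [-0.0002 -0.0025  0.0399] 1.049
-26.6 [-0.0002 -0.005   0.0433] 1.154
```

>>> apply_moves --pt "0 0.0016 0.0036 0.107 -1" --pt "0 0.0029 0.0076 0.211 -1" --pt "0 0.0034 0.01 0.26 -1" --pt "0 0.0037 0.0118 0.316 -1" --pt "0 0.004 0.014 0.37 -1" --pt "0 0.0041 0.016 0.421 -1" --pt "0 0.0041 0.016 0.421 -1"

```text
time: 6.9
ee_pos: [0.5631, 0.1902, 0.0979]
tcp_rot: [89.2, 89.9, 14.6]
wrist_force: [0.9, -0.7, 0.5]
opening: 0.0001
```

```bash
python3 - <<'E'
from h import *
stud("scene")
deltas([(15.4-6*k,.018,.098) for k in range(0,8)])
E
```

```text
scene 11 cloud mean [0.5736 0.1681 0.1008] max z 0.1081 top px nan nan
[nan nan nan] r nan ang nan click nan
[0.5736 0.1681 0.1008] r 0.0409 ang 6.4 click 3.87
y0 15.517511189867207 [0.563  0.1902 0.0978] 6.95
15.4 [-0.0002 -0.     -0.0002] 0.002
9.4 [-0.0002  0.0016  0.0037] 0.107
3.4000000000000004 [-0.0002  0.0029  0.0077] 0.211
-2.5999999999999996 [-0.0002  0.0037  0.0118] 0.316
-8.6 [-0.0002  0.0041  0.016 ] 0.421
-14.6 [-0.0002  0.0041  0.0202] 0.526
-20.6 [-0.0002  0.0036  0.0244] 0.63
-26.6 [-0.0002  0.0027  0.0285] 0.735h.py:31: RuntimeWarning: Mean of empty slice.
  print(n,m.sum(),"cloud mean",P.mean(0).round(4),"max z",P[:,2].max().round(4),"top px",u.mean(),v.mean())
  ret = ret.dtype.type(ret / rcount)
h.py:32: RuntimeWarning: Mean of empty slice.
  s=onplane(c,u.mean(),v.mean(),.117);
```

At click 4 (mostly hidden by the gripper). One more click, the same way, to -8.6°.

>>> apply_moves --pt "0 0.0016 0.0037 0.107 -1" --pt "0 0.0029 0.0077 0.211 -1" --pt "0 0.0034 0.01 0.26 -1" --pt "0 0.0037 0.0118 0.316 -1" --pt "0 0.004 0.014 0.37 -1" --pt "0 0.0041 0.016 0.421 -1" --pt "0 0.0041 0.016 0.421 -1"

```text
time: 7.65
ee_pos: [0.5713, 0.1759, 0.0979]
tcp_rot: [111.1, 89.9, 12.6]
wrist_force: [0.9, 0.3, -1.0]
opening: 0.0003
```

```bash
python3 - <<'E'
from h import *
print(bot.get_obs()['q'].round(1),bot.get_obs()['wrist_force'])
deltas([(-8.6,.03,.1),(-8.6,.03,.25)])
E
```

```text
[ 17.1  10.8   1.8  80.9  -0.  115.6] [ 0.93348734  0.34410681 -0.9737343 ]
y0 -8.525751737627685 [0.5713 0.1759 0.0979] 7.65
-8.6 [-0.0021  0.     -0.0121] 0.001
-8.6 [-0.1521  0.0004 -0.0122] 0.001
```

>>> apply_moves --pt "0 0 -0.006 0 -1" --pt "0 0 -0.012 0 -1" --pt "-0.03 0 -0.012 0 -1" --pt "-0.07 0 -0.012 0 -1" --pt "-0.11 0 -0.012 0 -1" --pt "-0.15 0 -0.012 0 -1" --pt "-0.15 0 -0.012 0 -1" --pt "-0.15 0 -0.012 0 -1"

```text
time: 8.45
ee_pos: [0.5732, 0.1883, 0.2488]
tcp_rot: [113.1, 89.7, 14.7]
wrist_force: [0.3, -0.4, -0.8]
opening: -0.0001
```

```bash
python3 - <<'E'
from h import *
c,o=stud("wrist");cv2.imwrite("pics/w2.png",c['frame']);np.savez("w2.npz",K=c['camera_matrix'],M=c['M'])
W=cloud(c)
for k in("dial","confirm_top","weight"):
  for r in cams.spot_in(k,"wrist")[:1]:
    a=np.array(r['rect']);print(k,r['confidence'],a,onplane(c,(a[0]+a[2])/2,(a[1]+a[3])/2,.092))
E
```

```text
wrist 553 cloud mean [0.561  0.1777 0.2158] max z 0.3428 top px 269.37659574468086 301.2936170212766
[0.5114 0.0841 0.117 ] r 0.0823 ang -105.2 click 8.52
[0.561  0.1777 0.2158] r 0.0314 ang 27.0 click 3.01
dial 0.56 [236.6 163.1 326.1 254.1] [0.53563358 0.16776157 0.092     ]
confirm_top 0.51 [313.7 330.2 322.5 347.6] [0.5488835  0.01343805 0.092     ]
```

View pics/w2.png

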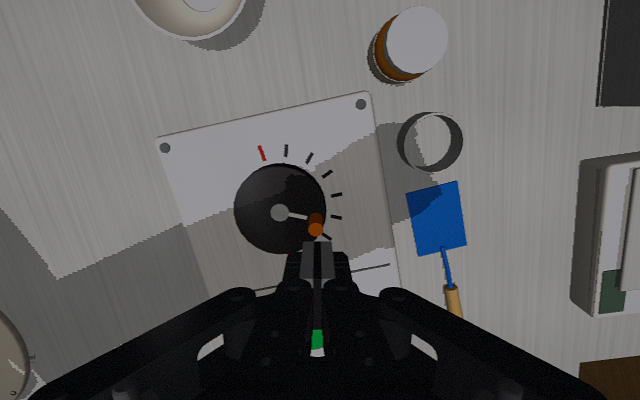

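```bash
python3 - <<'E'
from h import *
z=np.load("w2.npz");c=dict(camera_matrix=z['K'],M=z['M'])
d=onplane(c,280,212.5,.09);s=onplane(c,315.5,229,.118)
T=np.array([onplane(c,*p,.07)[:2] for p in((262,153),(286,150),(309,158),(327,174),(336,195),(336,217),(326,236))])
g=lambda p,q:np.degrees(np.arctan2(p[1]-q[1],p[0]-q[0]))
print(d,s,"ang",g(s,d),"ticks",[round(g(t,d)) for t in T],"moved",np.hypot(*(s[:2]-[.5419,.1991])))
o=bot.get_obs();R=Ro.from_euler('xyz',o['tcp_rot'],degrees=True).as_matrix()
for p in([.5415,.0155,.25],[.5415,.0155,.10]):print((R.T@(p-o['ee_pos'])).round(4))
E
```

```text
[0.53329979 0.16339911 0.09      ] [0.56675098 0.15208267 0.118     ] ang -18.690532817440783 ticks [100, 76, 52, 28, 4, -20, -44] moved 0.05318082466812485
[-0.0036 -0.0049  0.1748]
[ 0.1464 -0.005   0.1748]
```

>>> apply_moves --pt "0 -0.001 0.04 0 -1" --pt "0 -0.003 0.08 0 -1" --pt "0 -0.005 0.12 0 -1" --pt "0 -0.005 0.15 0 -1" --pt "0 -0.005 0.175 0 -1" --pt "0.04 -0.005 0.175 0 -1" --pt "0.08 -0.005 0.175 0 -1" --pt "0.12 -0.005 0.175 0 -1" --pt "0.14 -0.005 0.175 0 -1" --pt "0.148 -0.005 0.175 0 -1" --pt "0.148 -0.005 0.175 0 -1"

```text
time: 9.75
ee_pos: [0.5407, 0.0153, 0.0971]
tcp_rot: [-73.7, 89.9, -172.2]
wrist_force: [-0.1, -0.1, 0.7]
opening: 0.0003
```

```bash
python3 - <<'E'
from h import *
c,o=shot("scene");print(o['ee_pos'],o['wrist_force'])
cv2.imwrite("pics/s3.png",cv2.resize(c['frame'][170:250,300:400],(750,600),interpolation=cv2.INTER_CUBIC))
E
```

```text
[0.54065025 0.01530633 0.09714199] [-0.072979   -0.08807797  0.68365038]
```

View pics/s3.png

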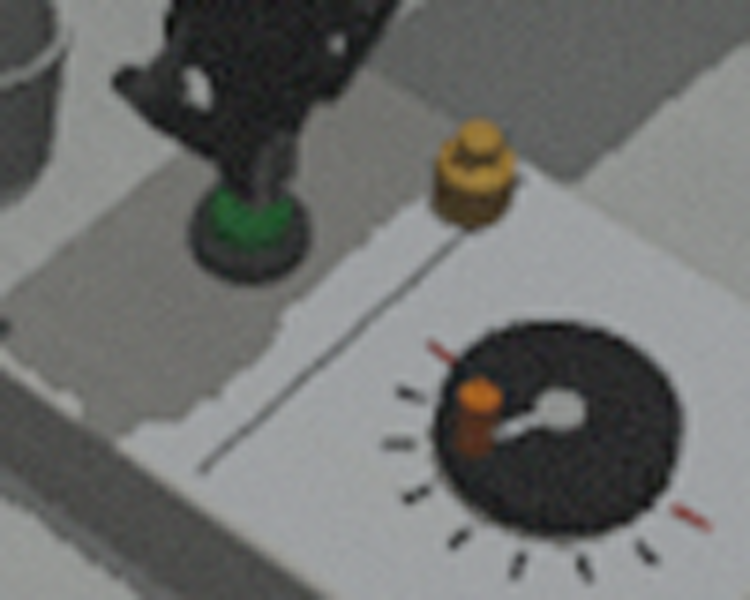

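>>> apply_moves --pt "0.003 0 0 0 -1" --pt "0.006 0 0 0 -1" --pt "0.009 0 0 0 -1" --pt "0.011 0 0 0 -1" --pt "0.011 0 0 0 -1"

```text
time: 10.3
ee_pos: [0.542, 0.0154, 0.088]
tcp_rot: [93.6, 89.9, -4.9]
wrist_force: [1.9, 0.2, 3.7]
opening: -0.0003
```

>>> apply_moves --pt "0.002 0 0 0 -1" --pt "0.004 0 0 0 -1" --pt "0.005 0 0 0 -1" --pt "0.005 0 0 0 -1" --pt "0.005 0 0 0 -1"

```text
time: 10.8
ee_pos: [0.5422, 0.0154, 0.0857]
tcp_rot: [97.6, 89.8, -0.9]
wrist_force: [-6.9, -0.2, 23.1]
opening: 0.0001
```

>>> apply_moves --pt "-0.005 0 0 0 -1" --pt "-0.02 0 0 0 -1" --pt "-0.05 0 0 0 -1" --pt "-0.1 0 0 0 -1" --pt "-0.14 0 0 0 -1" --pt "-0.16 0 0 0 -1" --pt "-0.16 0 0 0 -1" --pt "-0.16 0 0 0 -1" --pt "-0.16 0 0 0 -1"

```text
time: 11.7
ee_pos: [0.5412, 0.0154, 0.2443]
tcp_rot: [94.2, 89.9, -4.3]
wrist_force: [-0.1, 0.0, -0.6]
opening: 0.0001
```

```bash
python3 - <<'E'
from h import *
c,o=stud("scene");print(o['ee_pos'],o['wrist_force'],o['time'])
W=cloud(c)
h=cv2.cvtColor(c['frame'],cv2.COLOR_BGR2HSV);m=(h[...,0]>45)&(h[...,0]<80)&(h[...,1]>120)&(np.hypot(W[...,0]-.5415,W[...,1]-.015)<.03)
print("button",m.sum(),np.median(W[m],0))
cv2.imwrite("pics/s4.png",cv2.resize(c['frame'][150:310,260:460],(750,600),interpolation=cv2.INTER_CUBIC))
E
```

```text
scene 29 cloud mean [0.5688 0.152  0.1142] max z 0.1226 top px 363.7391304347826 222.69565217391303
[0.5676 0.1511 0.117 ] r 0.0367 ang -19.7 click 4.96
[0.5688 0.152  0.1142] r 0.0376 ang -17.8 click 4.88
[0.54115901 0.01540042 0.24433342] [-0.05287373  0.01168567 -0.6423466 ] 11.7
button 62 [0.54602921 0.01570422 0.09273236]
```

View pics/s4.png

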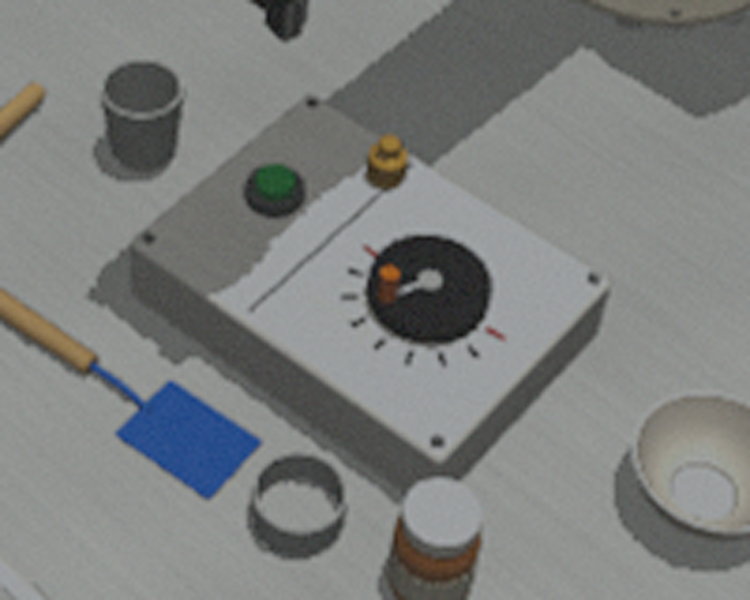

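The button is up again at (275,182). The stud at (388,275) points at the sixth tick, and the bystanders are where they were.

```bash
python3 -c "
from workcell import bot
print(bot.job_done())"
```

```text
the job is handed in; nothing more can be done
None
```

I turned the dial four clicks clockwise (second tick to sixth) by pushing the side of the stud with the shut fingertips. I then pressed the green button once, let it come back up, and handed the job in. It reported no verdict.

**Dial:** the wrist camera put the stud 53.2 mm from its start (53.5 is exact). The last scene picture read click 4.9–5.0 against a target of 5, counting from 0.

**Button:** the push stopped at a fingertip height of 85.7 mm with 23 N, about 6 mm below the button's resting top, so I took it as fully down. The last picture measures its top at 92.7 mm, which is up.

**Bystanders:** in the final picture the weight, cup, spatula, mould, jar and bowl look unmoved. Only the tip of the spoon's handle was in view, and I did not measure any of them again. The arm is clear of everything.

**Disagreements:**
- The first scene-camera estimate of the dial's axis was about 8 mm off and left the starting click unclear. The close wrist view settled both.
- While I was pushing, the side camera gave wrong stud angles, probably because the gripper hid the stud. I ignored those.
- An automatic wrist-camera stud reading after the dial was set picked up other orange objects, so I used hand-picked pixel positions instead.

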